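# Click a sensor module into its cradle and scan it

## Robot

A 6-joint arm with a two-finger parallel gripper is mounted at the origin on the work surface. World frame = base frame: x ahead of the robot, y to its left, z up, the work surface at z = 0. Lengths are in m, angles in rad, forces in N, time in s.
With the tool pointing down it reaches from about 0.275 to 0.75 m from the base axis. Payload 10.2 kg.
Tool frame: the origin (TCP) lies midway between the tips of the shut fingers; the grasp point (between the pads) lies 19 mm behind it (env.hold_point_z is the distance from the TCP to the grasp point, in m); x points along the fingers, z is the direction in which the jaws open and shut, and the axes are right-handed (so a half turn about x gives the same grasp; the last joint's range is limited). The gripper opens to 85 mm and grips with 20 to 120 N. Pads are 22 mm wide; open, the fingers measure 114 mm over their backs; the gripper's body (76 mm by 85 mm) begins 54 mm behind the grasp point. The pads swing forward as they close: fully open they stand 13 mm farther back than shut.
Start: joints at [0.984, 0.313, 1.498, -0, 1.331, -0.223], TCP at [0.187, 0.491, 0.231] pointing down, gripper open.
Joint ranges: [-2.94, 2.94], [-0.97, 2.17], [0.19, 2.56], [-1.23, 4.37], [0.02, 3.11], [-2.88, 2.88]. Speed limits (rad/s): [2.39, 2.39, 3.01, 3.14, 3.14, 3.14].

## Interface

Orientations are given as a unit quaternion [x, y, z, w].
In Python, from bench import env, kinematics, monitor, eyes, job gives the robot as it stands. The module is installed in compiled form; this text tells all that it offers. Calls block until the motion is done:
- env.reach(position, orientation): joint-space move of the TCP to a pose.
- env.movel(position, velocity=0.15, frame=None, guard=None): straight line of the TCP; frame=None keeps the orientation; velocity is the mean speed in m/s. With guard (N) it stops when the force on the tool has changed by that much, and returns True; else False.
- env.set_joints(angles): joint-space move.
- env.release() and env.close_gripper(effort=None): open the fingers fully, or close them until they stop; effort is the grip in N (None keeps the last).
- env.hold(seconds).
- kinematics.ik(position, orientation): joint angles nearest the present ones, or None.
- monitor.sense(): the state.
- eyes.grab_frame(name): name is "side" or "top"; returns a dict with "frame" (420x560x3 uint8, red, green, blue), "mtx" (3x3 intrinsics, pixels), "view" (4x4, takes a point from world to camera coordinates). Camera axes: x right, y down, z forward; pixel columns grow to the right and rows downward; lengths in m; the calibration is good to about 2 mm. A picture is of the moment at which its call begins. There is no depth.
A pose or a line that the arm cannot do raises env.MotionError and nothing moves.
- job.hand_in(): hands the job in, once; it reports no verdict.
The state is a dict: "clock": time; "joints": joint angles; "qvel": joint speeds; "joint_efforts": joint torques, N m; "position": TCP position; "ee_rot": TCP orientation; "contact_force": force on the tool from outside, world axes, zero at the start; "ft_torque": the same for the moment, N m; "finger_gap": opening from 0.0 (shut) to 1.0 (fully open).
Only numpy, scipy, OpenCV 4.12 (cv2) and the standard library are available. Lean on these libraries where they do the work, as an engineer would, in place of code of your own. Each camera call takes 0.05 s, during which the arm holds its last target. There are 200 camera calls.

## Task

Put the white sensor module, tapered nose first, into the mouth of the aluminium cradle and push it fully home until the sprung side ball clicks into its groove and holds it. Only then squeeze the trigger of the scan gun clamped beside it all the way against its grip, and let it spring back. Leave the module clicked in, and do not disturb the flange, the sleeve, the bolt tray or the screwdriver.

Things in the scene. Friction and masses are not known exactly. Their poses are not given: they have to be found in the camera images.
- module: Loose white block 110 long (x), 50 wide (y), 50 mm high, 0.2-0.4 kg, flat on the bench, right (-y) of the cradle. Origin: centre of underside; +x to its nose (x=+55 mm): vertical edges cut back 7 mm over the last 18 mm, four brass contacts on top. Rear face (x=-55) grey. In each side an upright groove 22 mm wide, 7 deep, centred at x=+20 mm. It slides on the bench.
- cradle: Fixed aluminium channel without floor (the module slides on the bench), mouth towards the robot. Origin: on the bench, on its centre line; +x inwards along the push, y left. Walls x=-30 to +50 mm, 52 apart inside, 12 thick, 40 high. Back stop face at x=+50, 60 high. Roof over x=+28 to +62 mm, underside at z=54: the module must be pushed in along +x.
- mouth (a point): Cradle point x=-60 mm, y=0 on the bench: middle of the flared mouth, 80 mm wide inside, that narrows to 52 mm at x=-30 mm. Axes as the cradle's.
- home (a point): Cradle point x=-6 mm, y=0 on the bench: the module's origin lies here or up to 1 mm deeper when home, nose at the back stop. Its rear face is then 55 mm nearer the mouth (cradle x=-61 mm) and its rear 30 mm stick out of the straight walls. Axes as the cradle's.
- catch_ball (a joint): Sprung steel ball, 24 mm across, in the cradle's left (+y) wall at cradle x=+15 mm, z=25 mm. Value in m: how far it is pushed back. 0: stands out 6 mm into the channel (empty, or clicked into the groove); 0.004 to 0.006 while the module's side rubs past. Spring 1.8 N plus 0.35 N per mm; pushing the module past takes 4 to 14 N.
- gun: Fixed grey pistol-grip scan gun, clamped upside down on a 110 x 130 mm base plate left of the cradle. Origin: on the bench under the clamp; muzzle along its -y (to y=-100 mm, aimed at the cradle), z up. Barrel 50 mm wide, y=-95 to +45, top at z=99 mm. Grip stands up from it: 30 mm in x, y=+5 to +33 mm, top at z=192 mm. Black trigger on the grip's -y side.
- trigger (a joint): Sprung trigger bar, 24 wide (x), 10 mm thick, hinged at gun y=-1, z=104 mm, up to z=178 mm. Value in rad: 0 at rest, leaning away from the grip (at z=158 its front is at y=-18 mm: 51 mm over trigger and grip), 0.21 when squeezed fully to the grip (39 mm over both). Takes 2 to 6 N; springs back when let go.
- squeeze_point (a point): Gun point x=0, y=+13.5, z=158 mm: midway between the trigger's front and the grip's back when squeezed. Axes as the gun's: from above, one finger goes outside the trigger (-y), the other behind the grip (+y).
- flange: Bystander: loose steel flange with a hub, disc 120 mm across, 85 mm high in all, beyond the cradle. Origin: centre of underside.
- sleeve: Bystander: standing white plastic cylinder, 60 mm across, 140 mm high. Origin: centre of underside.
- bolt_tray: Bystander: empty open steel tray, 100 x 140 x 35 mm. Origin: centre of underside.
- screwdriver: Bystander: screwdriver lying on the bench at the far right. Origin: on its underside.
Things that resemble listed ones, but are neither listed nor needed, are in the scene too. What is shaped like the module but blue or orange is not meant.

How it is judged:
On the way, in this order (a step that is already met when the one before it is completed fails the run):
1. the module is pushed home in the cradle and the ball has dropped into its groove (x of module in the frame of cradle between -0.009 and -0.003 m and y of module in the frame of cradle between -0.004 and 0.004 m and z of module in the frame of cradle below 0.004 m and angle between the x axis of module and the x axis of cradle, either way round below 0.06 rad and angle between module's own z axis and vertical below 0.06 rad and value of joint catch_ball below 0.002 m), for 0.2 s.
2. with the module clicked in, the trigger is squeezed all the way (all of step 1 and value of joint trigger above 0.17 rad), for 0.2 s.
At the end, for the whole second after the job is handed in: Module flat and at rest in the cradle, nose in: origin at cradle x -9 to -3 mm, y within 4 mm, within 0.06 rad of straight, ball back out (below 2 mm); trigger sprung back below 0.03 rad after being squeezed past 0.17 rad with the module clicked in (all of step 1 and value of joint trigger below 0.03 rad and linear speed of module below 0.02 m/s); the robot touches nothing.
It fails at once if the trigger is pulled (over 0.1 rad) while the module is not clicked home (value of joint trigger above 0.1 rad and not (x of module in the frame of cradle between -0.009 and -0.003 m and y of module in the frame of cradle between -0.004 and 0.004 m and z of module in the frame of cradle below 0.004 m and angle between the x axis of module and the x axis of cradle, either way round below 0.06 rad and angle between module's own z axis and vertical below 0.06 rad and value of joint catch_ball below 0.002 m)).
It fails at once if a bystander (flange, sleeve, bolt tray, screwdriver) is moved by more than 20 mm (distance of any of flange, sleeve, bolt_tray, screwdriver from where it was at the start of the episode above 0.02 m).
It also fails if it takes over 64 s, if anything falls off the work surface, if the arm or the gripper's body presses on something with over 40 N, if the wrist force passes 120 N, or if a joint passes its speed limit or range.

## Working session

There is one attempt and no reset: what is moved stays moved. The work goes in short steps, each a Python script; the robot and the scene stay as the last script left them, time stands still between calls to the robot, and variables do not carry over. Pictures are saved under pics/ and viewed, about 8 in all and at most 12, crops included, and the job is handed in when it is done.

```bash
mkdir -p pics
python3 - <<'E'
from bench import env, kinematics, monitor, eyes, job
import cv2, numpy as np, pickle
for n in ("top","side"):
    f=eyes.grab_frame(n); pickle.dump(f,open(f"{n}0.pkl","wb"))
    cv2.imwrite(f"pics/{n}0.png",cv2.resize(f["frame"][:,:,::-1],(800,600),interpolation=cv2.INTER_CUBIC))
    V=f["view"]; print(n,f["mtx"].round(1).tolist(),(-V[:3,:3].T@V[:3,3]).round(3),V[:3,:3].round(3).tolist())
s=monitor.sense(); print(s["position"],s["ee_rot"],s["contact_force"],s["clock"],s["finger_gap"],env.hold_point_z)
E
```

```text
top [[395.8, 0.0, 282.7], [0.0, 395.8, 206.4], [0.0, 0.0, 1.0]] [ 0.478 -0.021  1.29 ] [[-0.017, -1.0, -0.008], [-0.994, 0.018, -0.107], [0.107, 0.006, -0.994]]
side [[406.6, 0.0, 286.7], [0.0, 406.6, 211.6], [0.0, 0.0, 1.0]] [ 0.313 -0.981  0.737] [[0.963, -0.27, -0.004], [-0.144, -0.5, -0.854], [0.229, 0.822, -0.521]]
[0.18669808 0.4904508  0.23080346] [-0.40144299  0.58257266  0.40115814  0.58182882] [-0.33336752 -0.90534357  0.29970643] 0.1 0.9980316508124818 0.0187
```

View pics/top0.png

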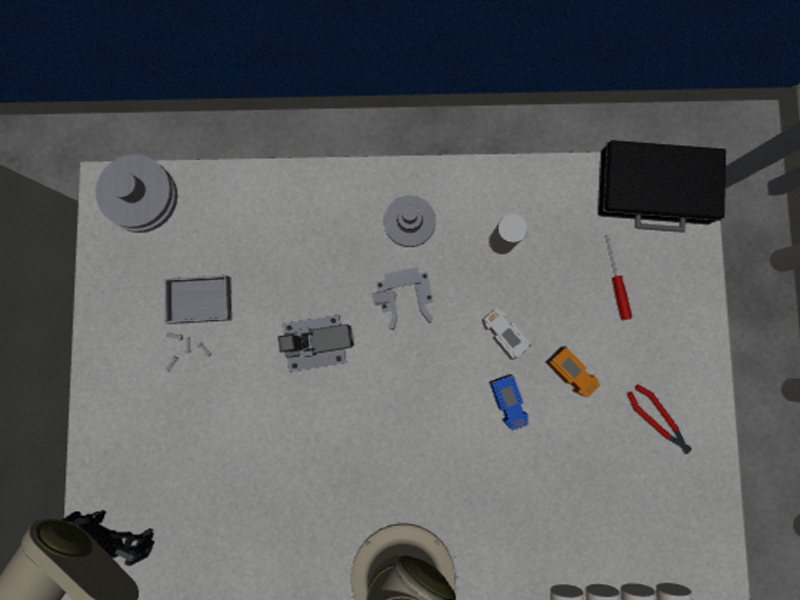

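View pics/side0.png

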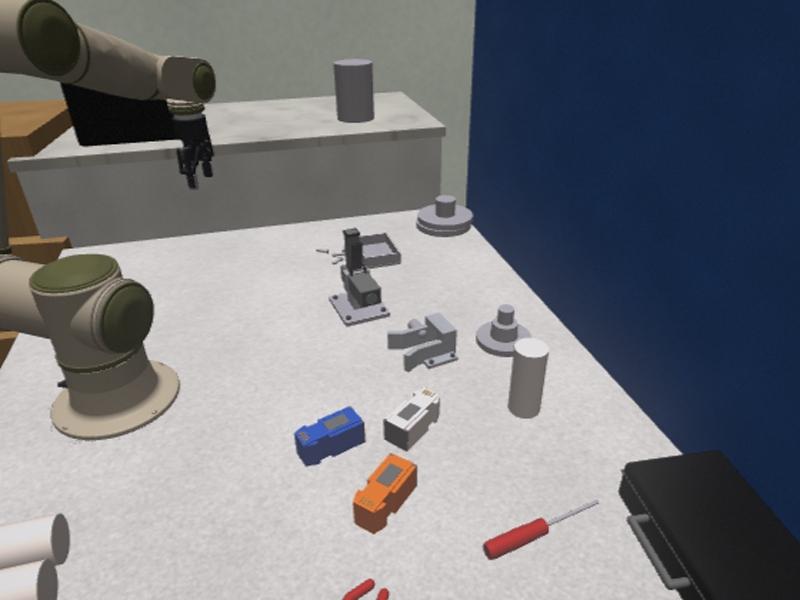

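The top view (800 px scale) shows the white module at (506,333) with its nose up-left, the cradle at (403,297) with its mouth down, the gun at (316,342) with its muzzle to the right, the flange at (410,220), the sleeve at (510,233) and the tray at (198,298). Next I'll enlarge the areas that matter.

```bash
cat > h.py <<'E'
import numpy as np, cv2, pickle
def ray(f,uv,z):
    "pixel(s) -> world points on plane z"
    uv=np.atleast_2d(np.asarray(uv,float)); V=f["view"]; R=V[:3,:3]; c=-R.T@V[:3,3]
    d=np.c_[uv,np.ones(len(uv))]@np.linalg.inv(f["mtx"]).T@R
    return c+d*((z-c[2])/d[:,2])[:,None]
def proj(f,P):
    P=np.atleast_2d(P); q=P@f["view"][:3,:3].T+f["view"][:3,3]; q=q@f["mtx"].T
    return q[:,:2]/q[:,2:]
def crop(f,c0,r0,w,h,s,name):
    a=cv2.resize(f["frame"][r0:r0+h,c0:c0+w,::-1],None,fx=s,fy=s,interpolation=cv2.INTER_CUBIC)
    for k in range(0,w,10): cv2.putText(a,str(c0+k),(k*s,10),0,.35,(0,0,255),1) if k%20==0 else 0
    for k in range(0,h,20): cv2.putText(a,str(r0+k),(0,k*s+5),0,.35,(0,0,255),1)
    cv2.imwrite(f"pics/{name}.png",a)
E
python3 - <<'E'
from h import *
f=pickle.load(open("top0.pkl","rb")); s=pickle.load(open("side0.pkl","rb"))
crop(f,180,175,200,95,4,"topc"); crop(s,220,150,160,170,3,"sidec") 
for n,g,w in(("top",f,(210,380,320,260)),("side",s,(260,320,265,315))):
    im=g["frame"].astype(int)
    r0,r1,c0,c1=(205,260,325,380) if n=="top" else (262,322,262,315)
    sub=im[r0:r1,c0:c1]; print(n,"bench",np.median(sub.reshape(-1,3),0),"pcts",np.percentile(sub.min(2),[50,80,90,95,99]))
    m=((sub.min(2)>np.median(sub.min(2))+25)).astype(np.uint8)
    k,l,st,ce=cv2.connectedComponentsWithStats(m); print(st[1:][st[1:,4]>20],ce[1:][st[1:,4]>20])
E
```

```text
top bench [137. 137. 136.] pcts [136. 140. 144. 151. 152.]
[] []
side bench [208. 204. 204.] pcts [204. 209. 214. 223. 224.]
[] []
```

View pics/topc.png

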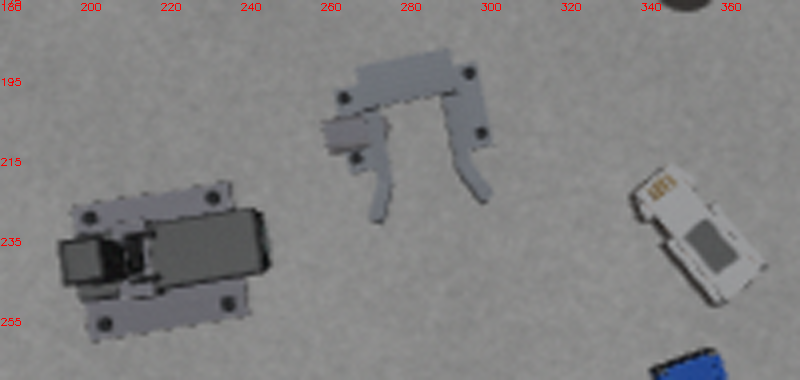

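View pics/sidec.png

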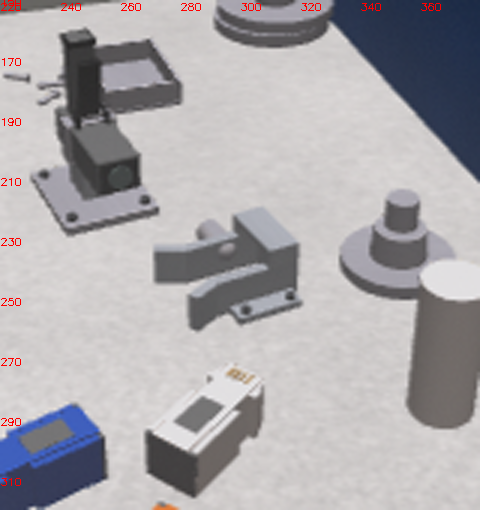

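Module axis points up-left (yaw about 40°), and cradle and gun are yawed about 8–10°. I'll fit the poses from picked corners.

```bash
cat >> h.py <<'E'
def fit(src,dst):
    "2D rigid fit dst=R src+t; returns x,y,yaw,residuals(mm)"
    src,dst=np.array(src,float),np.array(dst,float)[:,:2]; a,b=src.mean(0),dst.mean(0)
    A,B=src-a,dst-b; yaw=np.arctan2((A[:,0]*B[:,1]-A[:,1]*B[:,0]).sum(),(A*B).sum())
    c,s=np.cos(yaw),np.sin(yaw); R=np.array([[c,-s],[s,c]]); t=b-R@a
    return np.r_[t,yaw],((src@R.T+t-dst)*1e3).round(1).tolist()
def T(p,x,y,z):
    c,s=np.cos(p[2]),np.sin(p[2]); return np.array([p[0]+c*x-s*y,p[1]+s*x+c*y,z])
E
python3 - <<'E'
from h import *
from bench import kinematics
f=pickle.load(open("top0.pkl","rb")); s=pickle.load(open("side0.pkl","rb"))
t=lambda p:np.array(p)/4+[180,175]
q=lambda p:np.array(p)/3+[220,150]
def show(n,src,pts,g,z): 
    p,r=fit(np.array(src)/1e3,ray(g,pts,z)); print(n,p.round(4),r)
ms=[(55,18),(55,-18),(-55,25),(-55,-25)]
show("mod top",ms,t([(633,196),(668,167),(718,304),(767,265)]),f,.05)
show("mod side",ms,q([(227,364),(264,378),(147,431),(196,456)]),s,.05)
rf=[(62,38),(62,-38),(28,-38),(28,38)]
rt=t([(358,66),(448,50),(455,92),(365,109)]); rs=q([(262,207),(298,240),(268,246),(233,212)])
for z in(.058,.062,.066): show(f"roof top {z}",rf,rt,f,z); show(f"roof side {z}",rf,rs,s,z)
show("flare top",[(-60,40),(-60,-40),(-30,26),(-30,-26)],t([(383,221),(483,203),(390,180),(458,152)]),f,.04)
# gun
show("plate",[(55,65),(55,-65),(-55,-65),(-55,65)],t([(72,207),(230,180),(250,313),(93,342)]),f,.008)
show("grip top",[(15,33),(15,5),(-15,5),(-15,33)],t([(60,242),(100,237),(103,283),(65,287)]),f,.192)
show("plate side",[(55,65),(55,-65),(-55,-65),(-55,65)],q([(118,145),(158,210),(70,234),(32,178)]),s,.008)
print("sleeve side base",ray(s,q([(445,425)]),0), "orange/blue n/a")
E
```

```text
mod top [ 0.5232 -0.2347  0.6949] [[1.1, 0.5], [1.9, 1.0], [-2.7, -1.2], [-0.2, -0.4]]
mod side [ 0.5266 -0.2384  0.688 ] [[1.6, 1.2], [-0.7, -0.1], [-1.0, -0.5], [0.1, -0.6]]
roof top 0.058 [ 0.6027 -0.0176  0.1615] [[-0.5, 2.3], [0.3, -1.7], [0.1, -2.4], [0.1, 1.8]]
roof side 0.058 [ 0.6084 -0.0117  0.1881] [[1.3, 5.8], [0.2, -0.8], [-1.2, -5.3], [-0.4, 0.3]]
roof top 0.062 [ 0.6022 -0.0177  0.1615] [[-0.5, 2.4], [0.4, -1.9], [0.1, -2.5], [0.0, 2.0]]
roof side 0.062 [ 0.6064 -0.0174  0.1881] [[1.4, 6.0], [0.4, -1.0], [-1.2, -5.5], [-0.5, 0.5]]
roof top 0.066 [ 0.6016 -0.0177  0.1615] [[-0.4, 2.5], [0.4, -2.0], [0.1, -2.6], [-0.1, 2.1]]
roof side 0.066 [ 0.6044 -0.0232  0.1881] [[1.4, 6.2], [0.5, -1.2], [-1.3, -5.7], [-0.6, 0.7]]
flare top [ 0.6057 -0.0164  0.2187] [[1.4, -0.6], [5.9, 0.5], [1.4, -1.7], [-8.6, 1.8]]
plate [0.51   0.1907 0.1558] [[-0.0, 0.2], [0.4, 0.2], [-0.6, -1.2], [0.2, 0.7]]
grip top [0.5068 0.1964 0.0952] [[-0.6, 0.0], [-1.0, -0.1], [1.0, -0.7], [0.6, 0.8]]
plate side [0.5142 0.1926 0.1917] [[-6.6, -20.7], [6.9, 7.3], [1.7, 6.7], [-2.0, 6.6]]
sleeve side base [[ 0.73351712 -0.26497265  0.        ]] orange/blue n/a
```

```bash
cat >> h.py <<'E'
from scipy.spatial.transform import Rotation
def down(th):
    z=np.array([np.cos(th),np.sin(th),0]); x=np.array([0,0,-1.]); return Rotation.from_matrix(np.c_[x,np.cross(z,x),z]).as_quat()
CR=np.array([.603,-.0172,.166]); MOD=np.array([.5249,-.2365,.692]); GUN=np.array([.5085,.193,.156])
E
python3 - <<'E'
from h import *
from bench import env,kinematics,monitor,eyes
g=T(MOD,-.028,0,.015); pre=T(CR,-.14-.028,0,.06)
for sg in(1,-1):
    for P,y in((g,MOD[2]),(pre,CR[2]),(T(GUN,0,.0135,.137),GUN[2])):
        q=kinematics.ik(P,down(y+sg*np.pi/2)); print(sg,None if q is None else np.round(q,2))
E
```

```text
1 None
1 [-0.37  0.36  1.95 -0.    0.83 -2.11]
1 [ 0.17  0.45  1.56 -0.    1.13 -1.55]
-1 [-0.68  0.65  1.6  -0.    0.89  0.2 ]
-1 [-0.37  0.36  1.95 -0.    0.83  1.03]
-1 [ 0.17  0.45  1.56 -0.    1.13  1.59]
```

Run:
```python
from h import *
from bench import env,kinematics,monitor,eyes
p=monitor.sense()["position"]; env.movel([p[0],p[1],.36],velocity=.25)
o=down(MOD[2]-np.pi/2); g=T(MOD,-.028,0,.015)
env.reach([g[0],g[1],.36],o); env.movel([g[0],g[1],.10],velocity=.25)
print("guard",env.movel(g,velocity=.1,guard=8)); env.close_gripper(40)
s=monitor.sense(); print(s["position"],g,s["finger_gap"],s["contact_force"].round(1),s["clock"])
f=eyes.grab_frame("top"); k=eyes.grab_frame("side")
crop(f,290,190,100,90,4,"a1"); crop(k,220,210,120,120,4,"b1")
a,b=cv2.imread("pics/a1.png"),cv2.imread("pics/b1.png"); b=cv2.resize(b,(360,360)); cv2.imwrite("pics/grasp.png",np.hstack([a,b]))
```

```text
guard False
[ 0.50356173 -0.25452997  0.01556168] [ 0.5033408 -0.2543662  0.015    ] 0.5775958960054961 [-1.5  1.   5.1] 6.2333
```

View pics/grasp.png

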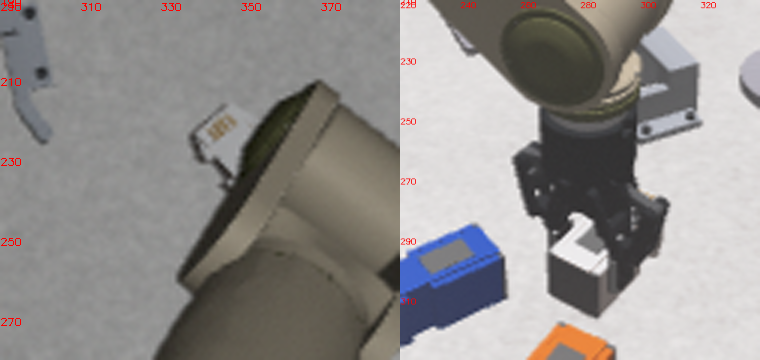

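The module is gripped (gap 0.578, about 49 mm). Next I'll carry it to the mouth and part-insert it.

Run:
```python
from h import *
from bench import env,kinematics,monitor,eyes
p=monitor.sense()["position"]; z0=p[2]
env.movel([p[0],p[1],z0+.04],velocity=.15)
o=down(CR[2]-np.pi/2); env.reach(T(CR,-.15-.028,0,z0+.04),o)
env.movel(T(CR,-.15-.028,0,z0+.0015),velocity=.1)
b=monitor.sense()["contact_force"]
print(env.movel(T(CR,-.085-.028,0,z0+.0015),velocity=.08,guard=12), (monitor.sense()["contact_force"]-b).round(1))
print(env.movel(T(CR,-.050-.028,0,z0+.0015),velocity=.03,guard=12))
s=monitor.sense(); print(s["position"].round(4),T(CR,-.078,0,z0+.0015).round(4),(s["contact_force"]-b).round(1),s["ft_torque"].round(2),s["finger_gap"],s["clock"])
f=eyes.grab_frame("top"); k=eyes.grab_frame("side")
crop(f,240,170,100,100,4,"a2"); crop(k,250,190,80,80,5,"b2")
a,b=cv2.imread("pics/a2.png"),cv2.imread("pics/b2.png"); cv2.imwrite("pics/ins.png",np.hstack([a,b]))
```

```text
False [-0.8  0.7 -0.1]
False
[ 0.5259 -0.0301  0.017 ] [ 0.5261 -0.0301  0.017 ] [ 0.1 -0.3 -1.2] [ 0.01  0.09 -0.02] 0.5784393689002952 10.4583
```

View pics/ins.png

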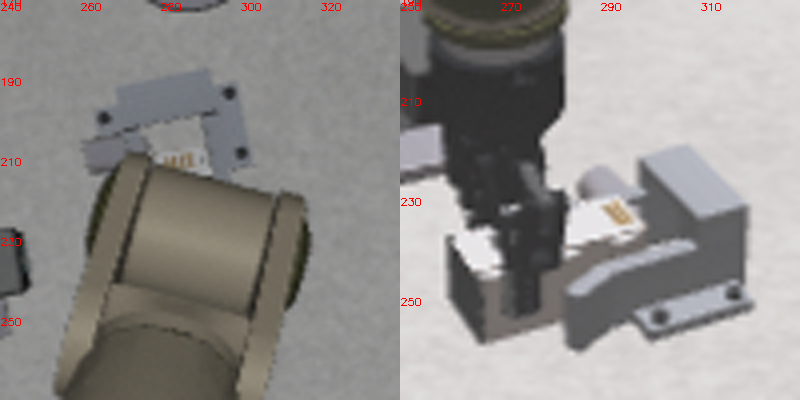

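The nose is in the straight channel with no side force. Next I'll release the module and push it from behind with shut fingers.

Run:
```python
from h import *
from bench import env,kinematics,monitor,eyes
c=lambda p:((p[0]-CR[0])*np.cos(CR[2])+(p[1]-CR[1])*np.sin(CR[2]), -(p[0]-CR[0])*np.sin(CR[2])+(p[1]-CR[1])*np.cos(CR[2]))
env.movel(T(CR,-.078,0,.0155),velocity=.03); env.release()
env.movel(T(CR,-.078,0,.11),velocity=.15); env.close_gripper(40)
env.movel(T(CR,-.150,0,.11),velocity=.2); print(env.movel(T(CR,-.150,0,.020),velocity=.12,guard=10))
env.hold(.2); b=monitor.sense()["contact_force"]
def rep(r): 
    s=monitor.sense(); print(r,np.round(c(s["position"]),4),(s["contact_force"]-b).round(1),round(s["clock"],2))
rep(env.movel(T(CR,-.112,0,.020),velocity=.06,guard=25))
for x in np.arange(-.107,-.060,.005):
    r=env.movel(T(CR,x,0,.020),velocity=.03,guard=25); rep(r)
    if r: break
f=eyes.grab_frame("top"); k=eyes.grab_frame("side")
crop(f,240,170,100,100,4,"a3"); crop(k,250,190,80,80,5,"b3")
a,b=cv2.imread("pics/a3.png"),cv2.imread("pics/b3.png"); cv2.imwrite("pics/push.png",np.hstack([a,b]))
```

```text
False
False [-1.121e-01  1.000e-04] [-0.5 -0.1 -1.7] 15.2
False [-0.1068 -0.    ] [-0.5 -1.7 -0.9] 15.52
False [-0.1017 -0.    ] [-0.7  0.  -1.6] 15.83
False [-0.0972  0.0001] [-3.5 -1.5  0.1] 16.15
False [-0.0926  0.0001] [-6.9 -2.   2.5] 16.47
False [-0.0875  0.0001] [-5.7 -0.2  2.9] 16.78
False [-0.0824  0.0001] [-4.8 -0.3  2.3] 17.1
False [-0.0769  0.0001] [-2.2 -0.3  0.3] 17.42
False [-0.0716 -0.0001] [-0.8 -1.  -0.5] 17.73
True [-0.0695  0.0002] [-1.8 -0.5 -1. ] 17.96
```

View pics/push.png

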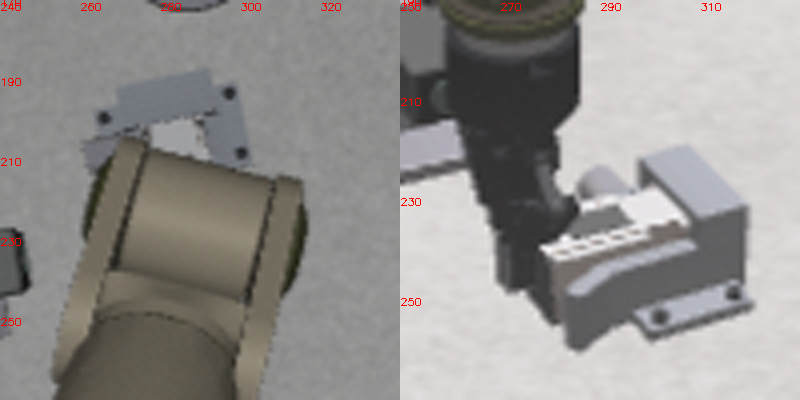

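The force profile fits a click: it rose to 7 N, fell to about 1 N, then hit a hard stop with the finger front at about -59 mm (rear face expected at -61 mm). I'll press once more to confirm, retreat, and check in a clear view.

Run:
```python
from h import *
from bench import env,kinematics,monitor,eyes
r=env.movel(T(CR,-.066,0,.020),velocity=.02,guard=18); print(r,(monitor.sense()["position"]-T(CR,0,0,0)).round(4))
env.movel(T(CR,-.125,0,.020),velocity=.12); env.movel(T(CR,-.125,0,.12),velocity=.25)
env.release()
o=down(GUN[2]-np.pi/2); a=T(GUN,0,.0135,.30)
env.movel(T(CR,-.125,0,.33),velocity=.3); env.reach(a,o)
s=monitor.sense(); print(s["position"].round(4),s["clock"],s["finger_gap"],s["contact_force"].round(1))
f=eyes.grab_frame("top"); k=eyes.grab_frame("side"); pickle.dump((f,k),open("c.pkl","wb"))
crop(f,180,170,125,100,4,"a4"); crop(k,220,130,100,133,3,"b4")
a,b=cv2.imread("pics/a4.png"),cv2.imread("pics/b4.png"); b=b[:399]; a=a[:399]; cv2.imwrite("pics/home.png",np.hstack([a,b]))
```

```text
True [-0.0689 -0.011   0.019 ]
[0.5066 0.2054 0.2997] 22.0333 0.9982547029165367 [-0.7 -0.3  0.5]
```

View pics/home.png

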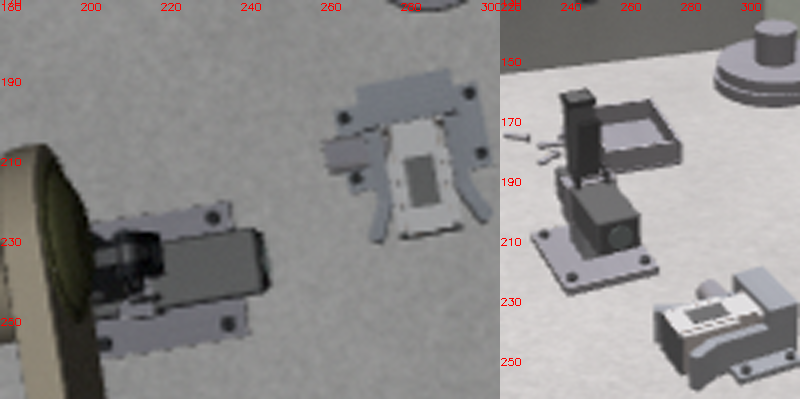

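The module is home: its rear edge at (430,233) lies level with the flare tips at (378,240) and (485,220). Before squeezing, I'll check the grip position in the side view.

Run:
```python
from h import *
f,k=pickle.load(open("c.pkl","rb"))
q=np.array([(560,92),(586,89),(596,103),(570,106)])
q=(q-[500,0])/3+[220,130]
print(fit(np.array([(-15,33),(15,33),(15,5),(-15,5)])/1e3,ray(k,q,.192)), ray(k,q,.192).mean(0),T(GUN,0,.019,.192))
s0=pickle.load(open("top0.pkl","rb"))
print(ray(s0,np.array([(60,242),(100,237),(103,283),(65,287)])/4+[180,175],.192).mean(0))
```

```text
(array([0.50940775, 0.18923329, 0.04863997]), [[0.4, -6.0], [1.8, -4.4], [-0.1, 6.1], [-2.1, 4.4]]) [0.50848396 0.20821082 0.192     ] [0.50554801 0.21176928 0.192     ]
[0.5049844  0.21531703 0.192     ]
```

Both views bracket the estimate (±3.5 mm against 17 mm clearance), so I'll descend and squeeze.

Run:
```python
from h import *
from bench import env,kinematics,monitor,eyes
env.movel(T(GUN,0,.0135,.21),velocity=.15)
r=env.movel(T(GUN,0,.0135,.137),velocity=.06,guard=6); s=monitor.sense(); print(r,s["position"].round(4),s["contact_force"].round(1))
if not r:
    env.close_gripper(25); env.hold(.6); s=monitor.sense(); print(s["finger_gap"]*85,s["contact_force"].round(1),s["position"].round(4),s["clock"])
    k=eyes.grab_frame("side"); crop(k,220,130,100,130,4,"sq")
```

```text
False [0.5066 0.2064 0.1374] [-0.7  1.   0.5]
38.65697645637828 [-3.7 26.7  6.9] [0.506  0.2108 0.1382] 25.3583
```

View pics/sq.png

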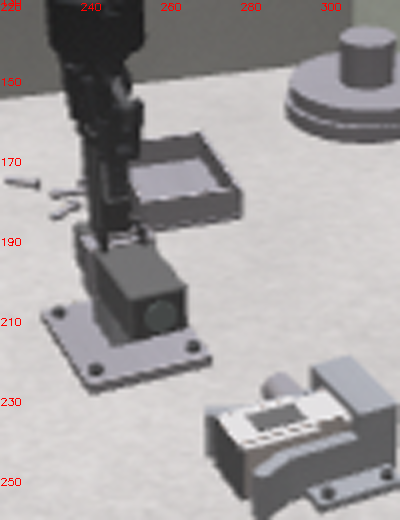

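The squeeze is complete: the gap is 38.7 mm against 39 mm nominal. Next I'll release, retreat and verify.

Run:
```python
from h import *
from bench import env,kinematics,monitor,eyes
env.release(); env.hold(.2); p=monitor.sense()["position"]
env.movel([p[0],p[1],.30],velocity=.15); env.reach([.30,.38,.33],down(GUN[2]-np.pi/2)); env.hold(.3)
s=monitor.sense(); print(s["position"].round(3),s["contact_force"].round(1),s["clock"])
f=eyes.grab_frame("top"); k=eyes.grab_frame("side")
crop(f,180,170,125,100,4,"a5"); crop(k,220,130,100,133,3,"b5")
a,b=cv2.imread("pics/a5.png")[:399],cv2.imread("pics/b5.png")[:399]; cv2.imwrite("pics/end.png",np.hstack([a,b]))
```

```text
[0.301 0.38  0.33 ] [0.2 0.  0.1] 28.725
```

View pics/end.png

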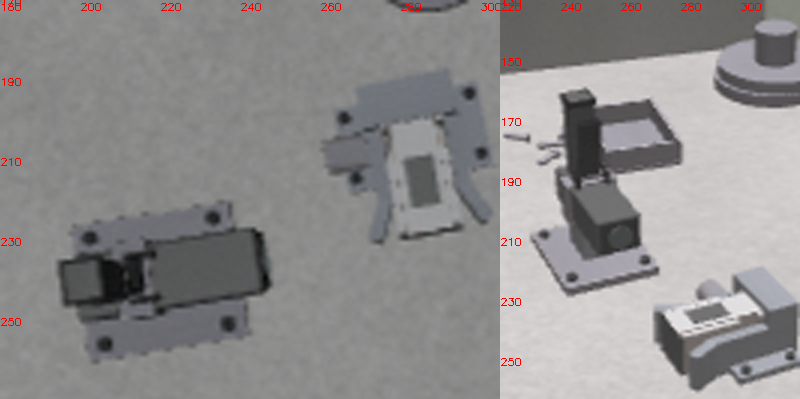

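The module is still home with its rear at (430,233), the trigger is back out at (120,278) as at the start, and the robot is clear.

```bash
python3 -c "
from bench import job; print(job.hand_in())"
```

```text
the job is handed in; nothing more can be done
None
```

The job is done and handed in at about 29 s of the 64 s limit; the hand-in gives no verdict.

- **Module:** I carried it into the mouth and released it, then pushed it home with shut fingers. The push force rose to about 7 N, fell to about 1 N, then met a hard stop. A second press stopped at the same place within about 2 mm. I judged the click from those forces and from the rear edge lying level with the mouth in the pictures; the ball itself could not be read.
- **Trigger:** I squeezed it to a gap of 38.7 mm, against 39 mm for fully squeezed, held it 0.6 s and let go. In the last picture it stands as it did at the start.
- **Last checks:** The force on the tool was near zero and the arm stood clear. The tray showed no visible shift; I did not measure any bystander. The flange was only partly in the last crops, and the sleeve and screwdriver were not in them at all. The arm never went near any of them.
- **Disagreement:** My estimate of the gun was about 4 mm off in y. The arm was pushed sideways by that much during the squeeze, with 27 N at the wrist, well under the 120 N limit.

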